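# Pack a second layer of engraved blocks on a separator board

## Robot

A 7-joint arm with a two-finger parallel gripper is mounted at the origin on the work surface. World frame = base frame: x ahead of the robot, y to its left, z up, the work surface at z = 0. Lengths are in m, angles in rad, forces in N, time in s.
With the tool pointing down it reaches from about 0.35 to 0.9 m from the base axis. Payload 19.9 kg.
Tool frame: the origin (TCP) lies between the finger pads; the fingertips stand 8 mm ahead of it and the grasp point (between the pads) lies 11 mm behind it; z points along the fingers, y is the line along which they close (so a half turn about z gives the same grasp; the last joint's range is limited). The gripper opens to 94 mm and grips with 3 to 60 N. Pads are 16 mm wide; open, the fingers measure 119 mm over their backs; the gripper's body (75 mm by 177 mm) begins 78 mm behind the grasp point.
Start: joints at [-1.387, 0.417, -0.01, 1.614, 0.005, 1.111, -0.053], TCP at [0.14, 0.609, 0.191] pointing down, gripper open.
Joint ranges: [-2.81, 2.81], [-0.39, 2.02], [-1.27, 1.25], [0.06, 2.57], [-1.19, 4.33], [0.19, 2], [-2.82, 2.82]. Speed limits (rad/s): [1.89, 1.89, 2.39, 2.39, 3.01, 3.01, 3.01].

## Interface

Orientations are given as a rotation vector (axis times angle).
In Python, from bench import * gives the robot as it stands. The module is installed in compiled form; this text tells all that it offers. Calls block until the motion is done:
- move_to(position, orientation): joint-space move of the TCP to a pose.
- move_straight(position, velocity=0.15, attitude=None, guard=None): straight line of the TCP; attitude=None keeps the orientation; velocity is the mean speed in m/s. With guard (N) it stops when the force on the tool has changed by that much, and returns True; else False.
- move_j(angles): joint-space move.
- gripper_to(opening): opening from 0.0 (shut) to 1.0 (fully open); the grip force is fixed at half the most; returns when the fingers have stopped.
- sleep(seconds).
- solve_ik(position, orientation): joint angles nearest the present ones, or None.
- camera(name): name is "side" or "top" or "wrist"; returns a dict with "pixels" (420x560x3 uint8, red, green, blue), "fov_y" (degrees; the focal length in pixels is half the picture's height over the tangent of half this angle, whatever the lens; pixels are square), "cx", "cy" (the principal point, pixels), "k1" (the pictures are not rectified: a ray, as slopes to the right and down, at radius r is drawn at 1 + k1 r^2 times it, then the intrinsics apply), "rvec" (rotation vector, rad) and "tvec" (3), from world to camera coordinates, as OpenCV has them. Camera axes: x right, y down, z forward; pixel columns grow to the right and rows downward; lengths in m; the calibration is good to about 2 mm. A picture is of the moment at which its call begins. There is no depth.
A pose or a line that the arm cannot do raises MotionError and nothing moves.
- job_done(): hands the job in; it is judged then, once.
Readings, each from a call of its own:
- current_clock(): time.
- current_q(): joint angles.
- current_joint_vel(): joint speeds.
- current_tau(): joint torques, N m.
- current_tcp_pos(): TCP position.
- current_tcp_rot(): TCP orientation.
- current_ft_force(): force on the tool from outside, world axes, zero at the start.
- current_torque(): the same for the moment, N m.
- current_opening(): opening from 0.0 (shut) to 1.0 (fully open).
- current_gripper_force(): force on a finger pad.
Only numpy, scipy, OpenCV 4.12 (cv2) and the standard library are available. Lean on these libraries where they do the work, as an engineer would, in place of code of your own. Each camera call takes 0.05 s, during which the arm holds its last target. There are 200 camera calls.

## Task

Lay the plywood separator over the blocks already in the steel tray and nudge it fully home into the corner, flat and touching both fences. Then take the two full-size square blocks from the parts tray and stand them on the separator, engraved face up, each squarely above a block of the bottom layer, leaving the separator home. Do not shove the tray along the bench, and leave everything else where it is.

Things in the scene. Friction and masses are not known exactly. Their poses are not given: they have to be found in the camera images.
- tray: steel packing tray, loose on the bench, 2.6 kg, open on top. Origin at bench height below the spot where the separator's centre belongs; z up. Base plate x -70 to +64, y -68 to +42 mm, 20 mm thick, with a fence on its +x end and one on its +y side. The bottom layer's two blocks stand on the base (z 20 to 44) at x -26 and +26, y -14, between ribs 3 mm high
- end_fence (a point): middle of the upper inner edge of the tray's end fence, a steel wall 8 mm thick whose inner face is at x = +55 mm and top at z = 57 in the tray's frame
- side_fence (a point): middle of the upper inner edge of the tray's side fence, a steel wall 8 mm thick, unbroken from x -57 to +55 mm, inner face at y = +33, top at z = 57 in the tray's frame. A finger does not fit between it and a separator lying home
- separator_home (a point): point of the tray, 47 mm above its origin, where the separator's centre is when it lies home: underside at z = 44, top at z = 50, long edge against the side fence, short edge against the end fence
- separator: plain plywood separator board, 110 (x) x 66 (y) x 6 mm (z); origin at its very centre. It starts leaning on the sloped rest, about 20 degrees from level, z pointing up and back towards the robot's side of the rest. The two faces and the two ends are alike
- rest: fixed wooden sloped rest, 36 mm wide (y), 110 mm long (x); its board rises towards its +x at 20 degrees and carries the separator, which overhangs it by 15 mm on each side; the board's top at the middle is 50 mm above the origin (centre of the underside). A 7 mm lip at the low end stops the separator
- parts_tray: fixed low wooden tray, 216 (x) x 62 (y) x 12 mm high, walls 4 mm, floor 4 mm, with a row of four compartments at x -79.5, -26.5, +26.5 and +79.5 mm; origin at the centre of its underside. It holds two square blocks, a round one and a narrow one, in any order
- block_a: first block of the next layer, in the parts tray: square engraved block, pale wood with a dark metal face on top, 44 x 44 x 24 mm high; origin at the centre of its underside, z up through the engraved face
- block_b: second block of the next layer, in the parts tray: square engraved block, pale wood with a dark metal face on top, 44 x 44 x 24 mm high; origin at the centre of its underside, z up through the engraved face
- under_a: block of the bottom layer, in the tray: square engraved block, pale wood with a dark metal face on top, 44 x 44 x 24 mm high; origin at the centre of its underside, z up through the engraved face
- under_b: other block of the bottom layer, in the tray: square engraved block, pale wood with a dark metal face on top, 44 x 44 x 24 mm high; origin at the centre of its underside, z up through the engraved face
- round_block: bystander in the parts tray: round engraved block, 44 mm across, 24 high; origin at the centre of its underside
- narrow_block: bystander in the parts tray: oblong engraved block, 44 (its x) x 26 (its y) x 24 mm high; origin at the centre of its underside
- graver: bystander: screwdriver-shaped hand tool 130 mm long lying on the bench, about 25 mm high
- jar: bystander: small jar, 44 mm across, 55 high; origin at the centre of its underside
- eraser: bystander: white bar 55 x 20 x 12 mm
- offcut: bystander: dark wood block 90 x 45 x 30 mm
- weight: bystander: brass cylinder 40 mm across, 30 high
Not all that is in view belongs to the job. There is more than one size of the separator; the one meant has the size given above. Of the things shaped like the parts_tray, the wooden one is meant.

How it is judged:
On the way, in this order (a step that is already met when the one before it is completed fails the run):
1. the separator lies flat on the bottom layer, home against both fences (x of separator in the frame of tray between -0.0025 and 0.0025 m and y of separator in the frame of tray between -0.0025 and 0.0025 m and z of separator in the frame of tray between 0.0445 and 0.0495 m and angle between the x axis of separator and the x axis of tray, either way round below 0.035 rad and angle between the z axis of separator and the z axis of tray, either way round below 0.04 rad), for 0.2 s.
2. both square blocks stand on the separator, each above a block of the bottom layer (((z of block_a in the frame of under_a between 0.027 and 0.033 m and horizontal distance between block_a and under_a below 0.007 m and angle between each of block_a, block_b's own z axis and vertical below 0.08 rad and (angle between the x axis of block_a and the x axis of tray, either way round below 0.15 rad or angle between the x axis of block_a and the y axis of tray, either way round below 0.15 rad) and z of block_b in the frame of under_b between 0.027 and 0.033 m and horizontal distance between block_b and under_b below 0.007 m and (angle between the x axis of block_b and the x axis of tray, either way round below 0.15 rad or angle between the x axis of block_b and the y axis of tray, either way round below 0.15 rad)) or (z of block_a in the frame of under_b between 0.027 and 0.033 m and horizontal distance between block_a and under_b below 0.007 m and angle between each of block_a, block_b's own z axis and vertical below 0.08 rad and (angle between the x axis of block_a and the x axis of tray, either way round below 0.15 rad or angle between the x axis of block_a and the y axis of tray, either way round below 0.15 rad) and z of block_b in the frame of under_a between 0.027 and 0.033 m and horizontal distance between block_b and under_a below 0.007 m and (angle between the x axis of block_b and the x axis of tray, either way round below 0.15 rad or angle between the x axis of block_b and the y axis of tray, either way round below 0.15 rad)))), for 0.2 s.
At the end, for the whole second after the job is handed in: The separator lies flat on the bottom blocks within 2.5 mm of touching both fences and within 2 degrees of square to the tray; the two square blocks stand on it face up and at rest, each centred within 7 mm over a different bottom block and within 8 degrees of square to the tray (all of step 1 and ((z of block_a in the frame of under_a between 0.027 and 0.033 m and horizontal distance between block_a and under_a below 0.007 m and angle between each of block_a, block_b's own z axis and vertical below 0.08 rad and (angle between the x axis of block_a and the x axis of tray, either way round below 0.15 rad or angle between the x axis of block_a and the y axis of tray, either way round below 0.15 rad) and z of block_b in the frame of under_b between 0.027 and 0.033 m and horizontal distance between block_b and under_b below 0.007 m and (angle between the x axis of block_b and the x axis of tray, either way round below 0.15 rad or angle between the x axis of block_b and the y axis of tray, either way round below 0.15 rad)) or (z of block_a in the frame of under_b between 0.027 and 0.033 m and horizontal distance between block_a and under_b below 0.007 m and angle between each of block_a, block_b's own z axis and vertical below 0.08 rad and (angle between the x axis of block_a and the x axis of tray, either way round below 0.15 rad or angle between the x axis of block_a and the y axis of tray, either way round below 0.15 rad) and z of block_b in the frame of under_a between 0.027 and 0.033 m and horizontal distance between block_b and under_a below 0.007 m and (angle between the x axis of block_b and the x axis of tray, either way round below 0.15 rad or angle between the x axis of block_b and the y axis of tray, either way round below 0.15 rad))) and linear speed of each of separator, block_a, block_b below 0.01 m/s).
It fails at once if the tray is shoved more than 6 mm (distance of tray from where it was at the start of the episode above 0.006 m).
It fails at once if a bottom block is moved more than 10 mm (distance of any of under_a, under_b from where it was at the start of the episode above 0.01 m).
It fails at once if a bystander is moved more than 30 mm (distance of any of round_block, narrow_block, graver, jar, eraser, offcut, weight from where it was at the start of the episode above 0.03 m).
It also fails if it takes over 72 s, if anything falls off the work surface, if the arm or the gripper's body presses on something with over 40 N, if the wrist force passes 120 N, or if a joint passes its speed limit or range.

## Working session

There is one attempt and no reset: what is moved stays moved. The work goes in short steps, each a Python script; the robot and the scene stay as the last script left them, time stands still between calls to the robot, and variables do not carry over. Pictures are saved under pics/ and viewed, at most 11 in all, crops included, and the job is handed in when it is done.

```bash
mkdir -p pics; cat > h.py <<'E'
from bench import *
import numpy as np, cv2
from scipy.spatial.transform import Rotation as R
def snap(n,f):
    c=camera(n); cv2.imwrite(f'pics/{f}.png',cv2.cvtColor(c['pixels'],cv2.COLOR_RGB2BGR))
    import pickle; pickle.dump(c,open(f'pics/{f}.pkl','wb')); return c
def load(f):
    import pickle; return pickle.load(open(f'pics/{f}.pkl','rb'))
def foc(c): return c['pixels'].shape[0]/2/np.tan(np.radians(c['fov_y'])/2)
def proj(c,P):
    P=np.atleast_2d(P); M=cv2.Rodrigues(np.array(c['rvec'],float))[0]
    X=P@M.T+np.array(c['tvec']); s=X[:,:2]/X[:,2:]; r2=(s**2).sum(1,keepdims=True)
    return s*(1+c['k1']*r2)*foc(c)+[c['cx'],c['cy']]
def unproj(c,uv,z):
    uv=np.atleast_2d(uv).astype(float); M=cv2.Rodrigues(np.array(c['rvec'],float))[0]
    d=(uv-[c['cx'],c['cy']])/foc(c); s=d.copy()
    for _ in range(30): s=d/(1+c['k1']*(s**2).sum(1,keepdims=True))
    D=np.c_[s,np.ones(len(s))]@M; o=-M.T@np.array(c['tvec'])
    t=(np.broadcast_to(z,len(s))-o[2])/D[:,2]; return o+t[:,None]*D
E
python3 - <<'E'
from h import *
for n in('top','side','wrist'):
    c=snap(n,n+'0'); M=cv2.Rodrigues(np.array(c['rvec'],float))[0]
    print(n,c['fov_y'],c['cx'],c['cy'],c['k1'],-M.T@np.array(c['tvec']),M[2])
print(current_clock(),current_tcp_rot(),current_opening())
E
```

```text
top 44.432219295699106 279.7251525049095 209.39908540347253 -0.03750846594774288 [0.23559822 0.0074093  1.60995345] [ 0.173705   -0.00197831 -0.98479575]
side 51.457362325370106 278.9157472453094 213.04156216242984 -0.03460809088209576 [ 0.43559968 -0.86321229  0.55299175] [ 0.06481351  0.87863327 -0.47307799]
wrist 70.70846713683316 279.70047112774836 207.98678293205623 0.00096809576507115 [0.06460487 0.62641052 0.38365596] [ 0.25728467 -0.05991175 -0.96447664]
0.15 [-3.53880614e-01 -3.12156906e+00  1.53468771e-03] 1.0028894582234646
```

View pics/top0.png

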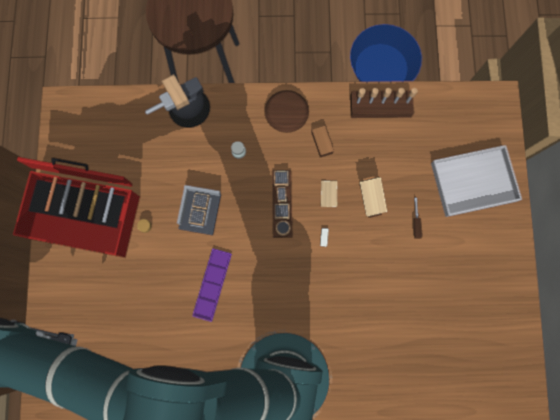

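View pics/side0.png

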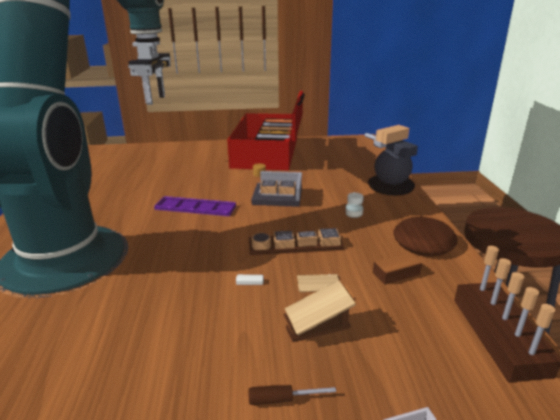

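The top view shows the tray at about (199,210), the parts tray at (282,200) holding round, square, narrow/square and square blocks, the sloped rest with separator at (373,196), and a flat decoy board at (329,194). The side view confirms that the rest rises away from the robot. I'll take close-ups with the wrist camera.

```bash
python3 - <<'E'
from h import *
c=load('top0')
print(unproj(c,[[199,210],[282,200],[373,196],[285,370]],[.05,.02,.06,0]).round(3))
w=load('wrist0'); M=cv2.Rodrigues(np.array(w['rvec'],float))[0]
T=R.from_rotvec(current_tcp_rot()).as_matrix()
o=-M.T@np.array(w['tvec'])
print('cam in tool',T.T@(o-current_tcp_pos()),(T.T@M.T).round(3))
# view poses
def down(yaw): return (R.from_euler('z',yaw)*R.from_rotvec([np.pi,0,0])).as_rotvec()
for yaw in (0,np.pi/2,-np.pi/2,np.pi): 
  for p in ([.45,.25,.25],[.5,0,.25],[.5,-.3,.25]):
    q=solve_ik(p,down(yaw)); print(yaw,p,None if q is None else np.round(q,2))
E
```

```text
[[ 0.512  0.253  0.05 ]
 [ 0.546 -0.003  0.02 ]
 [ 0.547 -0.283  0.06 ]
 [ 0.026 -0.006  0.   ]]
cam in tool [ 7.72512920e-02  8.72737744e-05 -1.93006505e-01] [[ 0.001 -0.964 -0.264]
 [ 1.     0.001  0.   ]
 [ 0.    -0.264  0.964]]
0 [0.45, 0.25, 0.25] [-1.13  0.19  0.65  1.83 -0.12  1.16 -2.02]
0 [0.5, 0, 0.25] [-0.9   0.2   0.95  1.87 -0.17  1.16 -1.45]
0 [0.5, -0.3, 0.25] [-0.3   0.48  1.09  1.68 -0.44  1.26 -0.69]
1.5707963267948966 [0.45, 0.25, 0.25] [-0.99  0.17  0.48  1.83 -0.09  1.16 -0.48]
1.5707963267948966 [0.5, 0, 0.25] [-0.77  0.17  0.8   1.87 -0.13  1.16  0.08]
1.5707963267948966 [0.5, -0.3, 0.25] [-0.3   0.48  1.09  1.68 -0.44  1.26  0.88]
-1.5707963267948966 [0.45, 0.25, 0.25] [-0.6   0.16  0.04  1.81 -0.01  1.16  2.58]
-1.5707963267948966 [0.5, 0, 0.25] [ 0.95  0.33 -1.21  1.82  0.33  1.22  2.78]
-1.5707963267948966 [0.5, -0.3, 0.25] [-0.3   0.48  1.09  1.68 -0.44  1.26 -2.27]
3.141592653589793 [0.45, 0.25, 0.25] [-0.77  0.16  0.23  1.82 -0.04  1.16  1.04]
3.141592653589793 [0.5, 0, 0.25] [-0.71  0.16  0.73  1.86 -0.12  1.16  1.63]
3.141592653589793 [0.5, -0.3, 0.25] [-0.34  0.52  1.16  1.68 -0.49  1.28  2.49]
```

```bash
cat >> h.py <<'E'
def down(yaw): return (R.from_euler('z',yaw)*R.from_rotvec([np.pi,0,0])).as_rotvec()
E
python3 - <<'E'
from h import *
for n,(x,y) in dict(tray=(.512,.253),parts=(.546,-.003),rest=(.547,-.283)).items():
    a=np.arctan2(y,x); p=[x+.04*np.cos(a),y+.04*np.sin(a),.19]
    move_to(p,down(np.pi+a)); snap('wrist','w_'+n); print(n,current_clock(),np.round(current_q(),2))
    im=cv2.imread(f'pics/w_{n}.png'); cv2.imwrite(f'pics/w_{n}_b.png',cv2.resize(im,(800,600),interpolation=cv2.INTER_CUBIC))
E
```

```text
tray 2.1167 [-0.62  0.4   0.14  1.66 -0.06  1.1   1.57]
parts 3.2417 [-0.31  0.36  0.33  1.72 -0.13  1.08  1.63]
rest 4.4333 [ 0.07  0.51  0.51  1.55 -0.27  1.15  1.73]
```

View pics/w_tray_b.png

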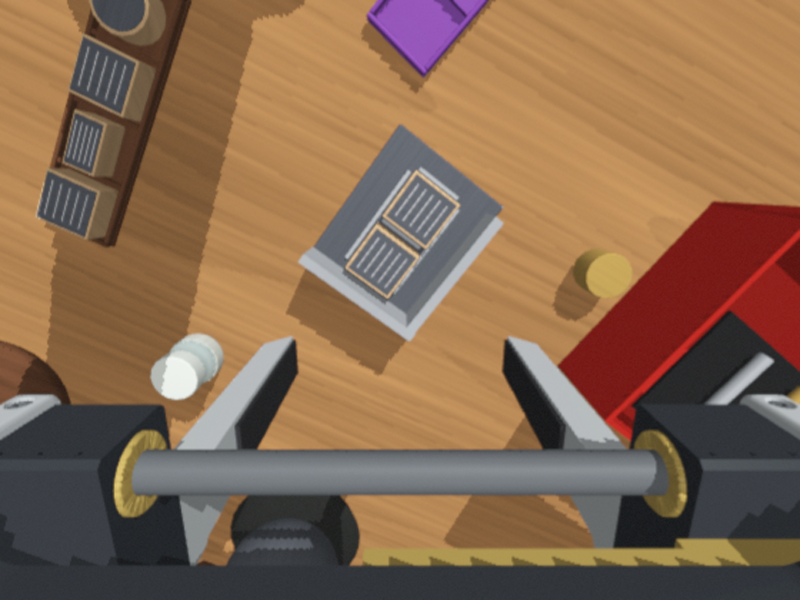

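View pics/w_parts_b.png

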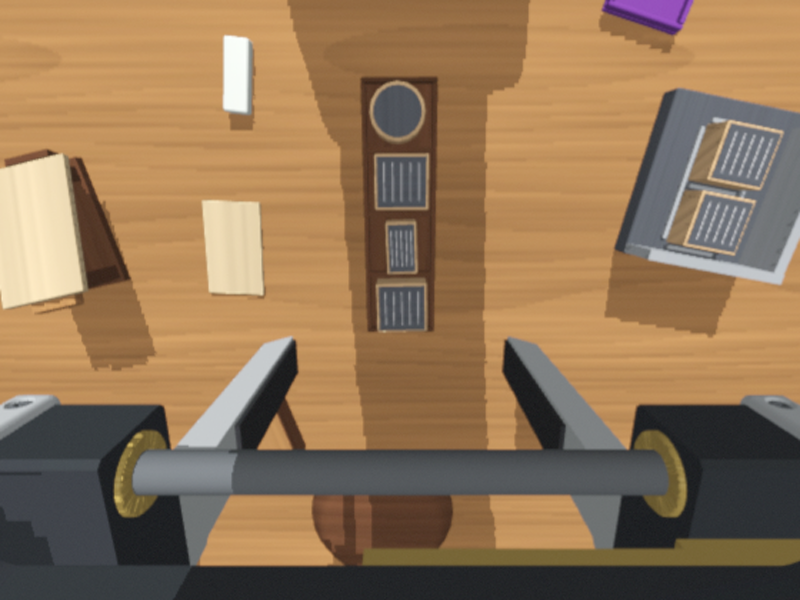

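View pics/w_rest_b.png

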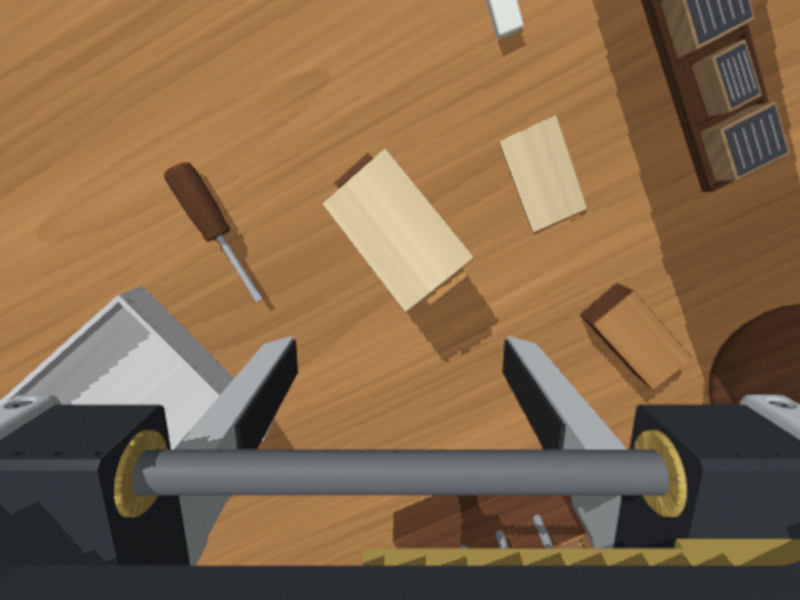

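w_tray shows the fence corner at about (408,335) of the 800-px image, with +x pointing down-left and +y down-right. In w_parts the row runs round (398,110), square (401,181), narrow (401,248), square (402,307). In w_rest the separator corners are (386,150), (323,204), (407,311) and (473,257), with the high end at the bottom right. Next I'll fit the poses and overlay them.

```bash
cat > fit.py <<'E'
from h import *
from scipy.optimize import least_squares
from itertools import product
def box(cx,cy,lx,ly,z): return np.array([[cx+a*lx/2,cy+b*ly/2,z] for a,b in((-1,-1),(1,-1),(1,1),(-1,1))])
def pose(p,P,tilt=0): return (R.from_euler('z',p[2])*R.from_euler('y',-tilt)).apply(P)+[p[0],p[1],p[3] if len(p)>3 else 0]
def fit(c,P,uv,p0,tilt=0):
    uv=np.array(uv)*.7-.15
    r=least_squares(lambda p:(proj(c,pose(p,P,tilt))-uv).ravel(),p0,x_scale=[.01,.01,.05,.01][:len(p0)])
    return r.x,np.abs(r.fun).max()
T20=np.radians(20)
SEP=box(0,0,.110,.066,.003)
TRAY=np.vstack([[-.070,-.068,.020],[-.070,.042,.020],[.055,.033,.057],box(-.026,-.014,.044,.044,.044),box(.026,-.014,.044,.044,.044)])
BLK=box(0,0,.044,.044,.028)
cr=load('w_rest');cp=load('w_parts');ct=load('w_tray')
def overlay(c,polys,ctr,f,S=4,w=100,h=75):
    x0,y0=int(ctr[0]*.7-w/2),int(ctr[1]*.7-h/2)
    im=cv2.cvtColor(c['pixels'][y0:y0+h,x0:x0+w],cv2.COLOR_RGB2BGR)
    im=cv2.resize(im,None,fx=S,fy=S,interpolation=cv2.INTER_NEAREST)
    for P in polys:
        q=((proj(c,P)-[x0,y0]+.5)*S).round().astype(np.int32); cv2.polylines(im,[q.reshape(-1,1,2)],True,(0,0,255),1)
    return im
E
python3 - <<'E'
from fit import *
s,e=fit(cr,SEP,[(386,150),(323,204),(407,311),(473,257)],[.55,-.28,-.2,.06],T20)
# try all cyclic orders for robustness
best=min((fit(cr,SEP,np.roll([(386,150),(323,204),(407,311),(473,257)],k,0)[::d],[.55,-.28,y,.06],T20) for k in range(4) for d in(1,-1) for y in(-.5,0,.5)),key=lambda t:t[1]+ (10 if abs(t[0][2])>1 else 0))
s,e=best;print('sep',s.round(4),e)
A,e1=fit(cp,BLK,[(376,209),(374,154),(428,153),(429,209)],[.54,0,0]);
A,e1=min((fit(cp,BLK,np.roll([(376,209),(374,154),(428,153),(429,209)],k,0)[::d],[.54,0,0]) for k in range(4) for d in(1,-1)),key=lambda t:t[1])
B,e2=min((fit(cp,BLK,np.roll([(377,284),(427,282),(428,331),(378,331)],k,0)[::d],[.59,0,0]) for k in range(4) for d in(1,-1)),key=lambda t:t[1])
print(A.round(4),e1,B.round(4),e2)
c0=unproj(ct,[[405*.7,233*.7]],.044)[0]; xd=unproj(ct,[[383*.7,262*.7]],.044)[0]-unproj(ct,[[425*.7,205*.7]],.044)[0]
yaw=np.arctan2(xd[1],xd[0])
t,e=fit(ct,TRAY[[0,1,2]],[(400,125),(500,210),(408,330)],[c0[0],c0[1],yaw]);print('tray',t.round(4),e,c0)
np.save('poses.npy',np.array([np.r_[t,0],s,np.r_[A,0],np.r_[B,0]]))
tp=[pose(t,TRAY[3:7]),pose(t,TRAY[7:11]),pose(t,np.array([[-.07,-.068,.02],[-.07,.042,.02],[-.057,.033,.057],[.055,.033,.057],[.055,-.06,.057]]))]
m=np.vstack([np.hstack([overlay(ct,tp,(400,233),0,4,100,150)[:,:400],np.vstack([overlay(cr,[pose(s,SEP,T20)],(398,230),0,3,133,100)[:,:399],overlay(cp,[pose(A,BLK),pose(B,BLK)],(402,250),0,3,133,100)[:,:399]])])])
cv2.imwrite('pics/mos1.png',m);print(m.shape)
E
```

```text
sep [ 0.5466 -0.2831  0.2268  0.0468] 0.6827529262217809
[5.0900e-01 9.0000e-04 1.5887e+00] 0.6740813859983632 [0.6152 0.0016 1.5913] 0.404381662530227
tray [ 0.5208  0.2721 -0.1802] 2.3390376949209326 [0.51178192 0.25942136 0.044     ]
(600, 799, 3)
```

View pics/mos1.png

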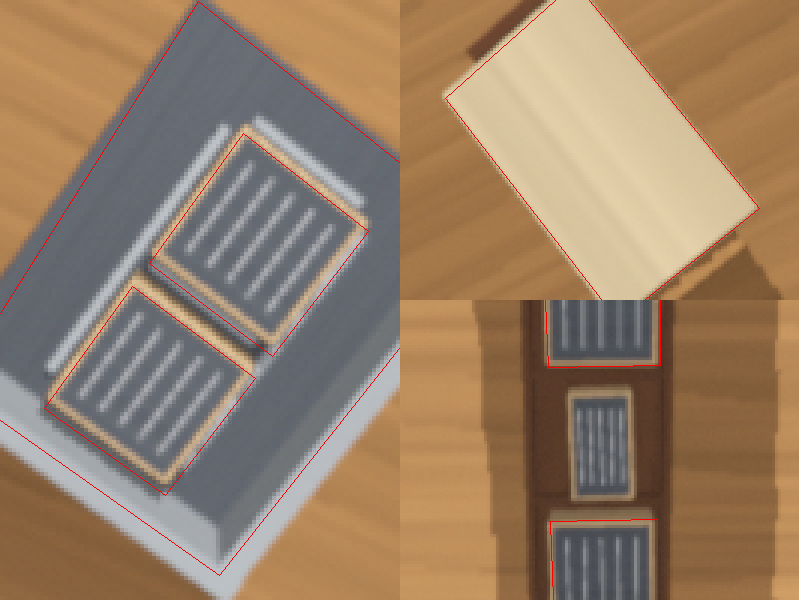

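The overlay fits the separator and the blocks well. The tray fit sits about 2 px too far down the image, so I'll refit it from the bottom-block corners read in the mosaic. After that I'll pick the separator.

```bash
python3 - <<'E'
from fit import *
P=np.load('poses.npy')
# tray refit from bottom-block corners (mosaic px -> 560 image px)
m=np.array([(243,131),(152,260),(269,346),(367,224),(135,283),(47,402),(163,484),(254,370)],float)
uv=m/4-.5+[230,88]
mod=pose([0,0,0],TRAY[3:11])
# correspondences by nearest to the previous fit
pr=proj(ct,pose(P[0][:3],mod)); idx=[int(np.argmin(((pr-u)**2).sum(1))) for u in uv]; print(idx)
t,e=fit(ct,mod[idx],(uv+.15)/.7,P[0][:3]); print('tray',t.round(4),e)
r=least_squares(lambda p:(proj(cr,pose([*p,.0525],SEP,T20))-(np.array(U)*.7-.15)).ravel(),P[1][:3]) if 0 else None
q=proj(cr,pose(P[1],SEP,T20)); r=least_squares(lambda p:(proj(cr,pose([*p,.0525],SEP,T20))-q).ravel(),P[1][:3]); s=np.r_[r.x,.0525]
print('sep',s.round(4),np.abs(r.fun).max())
np.save('poses.npy',np.array([np.r_[t,0],s,P[2],P[3]]))
Rg=R.from_euler('z',s[2])*R.from_euler('y',-T20)*R.from_euler('z',np.pi)*R.from_rotvec([np.pi,0,0])
n=-Rg.as_matrix()[:,2]; c=s[[0,1,3]]; g=c+.0025*n; print('n',n.round(3))
for d in (.08,0): print(solve_ik(g+d*n,Rg.as_rotvec()))
move_to(g+.08*n,Rg.as_rotvec()); move_straight(g,velocity=.08)
f0=np.array(current_ft_force()); gripper_to(.5); print('open',current_opening(),current_gripper_force(),np.array(current_ft_force())-f0)
move_straight(g+.10*n,velocity=.12); print(current_clock(),current_opening()); 
E
```

```text
[0, 1, 2, 3, 4, 5, 6, 7]
tray [ 0.5192  0.2715 -0.1799] 1.2719051313250418
sep [ 0.5461 -0.2828  0.2272  0.0525] 1.0081487642683271
n [-0.333 -0.077  0.94 ]
[ 0.40460344  0.3230514   0.23793745  1.97651618 -0.5444387   0.68653695
  2.81736346]
[ 0.86736229  0.48687688 -0.36907942  1.96244826 -0.16415982  0.47602816
  2.49409381]
open 0.5001808364682848 0.0 [-0.20873888 -0.85334873  0.98400152]
8.4833 0.5023892829401527
```

```bash
python3 - <<'E'
from h import *
print(current_tcp_pos(),R.from_rotvec(current_tcp_rot()).as_matrix().round(3).tolist())
a=snap('wrist','w1')['pixels']; b=snap('side','s1')['pixels']
m=np.vstack([cv2.resize(a,(560,420))[:300, :560],cv2.resize(b[230:350,220:444],(560,300),interpolation=cv2.INTER_CUBIC)])
cv2.imwrite('pics/m2.png',cv2.cvtColor(m,cv2.COLOR_RGB2BGR))
E
```

```text
[ 0.51181223 -0.29032436  0.14812761] [[-0.916, -0.225, 0.332], [-0.212, 0.974, 0.078], [-0.341, 0.001, -0.94]]
```

View pics/m2.png

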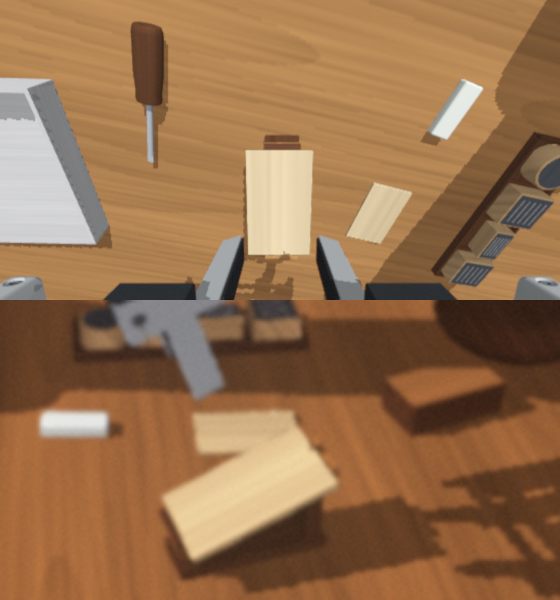

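The board is still on the rest and well aligned with the gripper, at rows 151–254 and columns 246–312 of the wrist picture. The fingers closed above or around it without holding it. I'll triangulate its height from both wrist views.

```bash
cat > quad.py <<'E'
from fit import *
def quad(c,seed):
    g=cv2.cvtColor(c['pixels'],cv2.COLOR_RGB2HSV); s=g[int(seed[1])-5:int(seed[1])+6,int(seed[0])-5:int(seed[0])+6].reshape(-1,3).mean(0)
    m=(np.abs(g.astype(float)-s)<[10,45,35]).all(2).astype(np.uint8); m=cv2.morphologyEx(m,cv2.MORPH_OPEN,np.ones((5,5),np.uint8))
    n,l=cv2.connectedComponents(m); k=(l==l[int(seed[1]),int(seed[0])]).astype(np.uint8)
    ct=max(cv2.findContours(k,cv2.RETR_EXTERNAL,cv2.CHAIN_APPROX_NONE)[0],key=cv2.contourArea)
    h=cv2.convexHull(ct); q=cv2.approxPolyDP(h,5,True)[:,0].astype(float); pts=ct[:,0].astype(float)
    if len(q)!=4: return q
    L=[]
    for a,b in zip(q,np.roll(q,-1,0)):   # refine each side by a line fit
        d=(b-a)/np.linalg.norm(b-a); r=pts-a; u=r@d; v=np.abs(r@[-d[1],d[0]])
        s=pts[(v<2)&(u>5)&(u<np.linalg.norm(b-a)-5)]; x=cv2.fitLine(s.astype(np.float32),cv2.DIST_HUBER,0,.01,.01).ravel()
        n=np.array([-x[1],x[0]]); n=n if n@(a-q.mean(0))>0 else -n
        L.append((n,n@x[2:]+.5))         # mask pixels end half a pixel outward
    return np.array([np.linalg.solve([L[i-1][0],L[i][0]],[L[i-1][1],L[i][1]]) for i in range(4)])
E
python3 - <<'E'
from quad import *
w1=load('w1'); qs=[quad(cr,(398*.7,230*.7)),quad(w1,(280,200))]
for q in qs: print(q.round(1).tolist())
P=np.load('poses.npy')[1]
def order(c,q):
    pr=proj(c,pose(P,SEP,T20)); return np.array([q[np.argmin(((q-p)**2).sum(1))] for p in pr])
o=[order(c,q) for c,q in zip((cr,w1),qs)]
def run(cams,obs,f):
    r=least_squares(f,[*P,T20],x_scale=[.01,.01,.05,.01,.05]); print(r.x.round(4),np.abs(r.fun).max().round(2)); return r.x
for C,O in(((cr,),o[:1]),((w1,),o[1:]),((cr,w1),o)):
    run(C,O,lambda p:np.concatenate([(proj(c,pose(p[:4],SEP,p[4]))-q).ravel() for c,q in zip(C,O)]))
E
```

```text
[[268.70001220703125, 103.5999984741211], [331.0, 179.39999389648438], [283.3999938964844, 217.60000610351562], [225.60000610351562, 142.89999389648438]]
[[312.29998779296875, 149.5], [309.0, 254.6999969482422], [247.8000030517578, 253.8000030517578], [245.10000610351562, 149.5]]
[ 0.5456 -0.2835  0.2296  0.0496  0.3548] 0.12
[ 0.5458 -0.2831  0.2237  0.0501  0.3769] 0.4
[ 0.5454 -0.2833  0.2268  0.0508  0.3659] 0.5
```

```bash
python3 - <<'E'
from fit import *
P=np.load('poses.npy'); P[1]=[.5454,-.2833,.2268,.0508]; np.save('poses.npy',P); s=P[1]; tl=.359
Rg=R.from_euler('z',s[2])*R.from_euler('y',-tl)*R.from_euler('z',np.pi)*R.from_rotvec([np.pi,0,0])
n=-Rg.as_matrix()[:,2]; g=s[[0,1,3]]-.008*n
gripper_to(1.0)
move_straight(g+.04*n,velocity=.12,attitude=Rg.as_rotvec()); f0=np.array(current_ft_force())
hit=move_straight(g,velocity=.05,guard=8)
print('hit',hit,current_opening(),(np.array(current_tcp_pos())-g)@n,np.array(current_ft_force())-f0)
gripper_to(.4); print('open',current_opening(),current_gripper_force(),np.array(current_ft_force())-f0,current_clock())
if current_opening()>.6:
    move_straight(g+.09*n,velocity=.12); print(current_opening(),current_gripper_force(),current_clock())
E
```

```text
hit False 1.0007823095653618 0.00018878881066526876 [0.43659413 1.15807227 0.95365279]
open 0.4001319358994794 0.0 [0.19973885 0.44002287 0.40757833] 12.1333
```

```bash
python3 - <<'E'
from fit import *
P=np.load('poses.npy'); s1=load('s1'); t=load('top0')
print('side pred',proj(s1,pose(P[1],SEP,.359)).round(1).tolist()); print('side seen (285,309),(339,280),(355,303),(298,335)')
print('top pred',proj(t,pose(P[1],SEP,.359)).round(1).tolist())
a=snap('wrist','w2'); b=snap('side','s2'); print('tcp',current_tcp_pos(),proj(b,current_tcp_pos()),proj(a,current_tcp_pos()))
A=a['pixels'].copy(); B=b['pixels'].copy(); 
for im,c in((A,a),(B,b)): 
    u=proj(c,current_tcp_pos())[0]; cv2.circle(im,(int(u[0]),int(u[1])),2,(255,0,0),-1)
m=np.vstack([A[100:400],cv2.resize(B[230:350,220:444],(560,300),interpolation=cv2.INTER_CUBIC)])
cv2.imwrite('pics/m3.png',cv2.cvtColor(m,cv2.COLOR_RGB2BGR))
E
```

```text
side pred [[296.5, 334.5], [354.5, 303.5], [338.2, 280.8], [284.1, 309.4]]
side seen (285,309),(339,280),(355,303),(298,335)
top pred [[386.2, 211.9], [379.7, 177.7], [359.0, 182.6], [365.8, 216.9]]
tcp [ 0.54814804 -0.28269927  0.04331685] [[320.10281203 310.6794518 ]] [[278.97451362 241.71783832]]
```

View pics/m3.png

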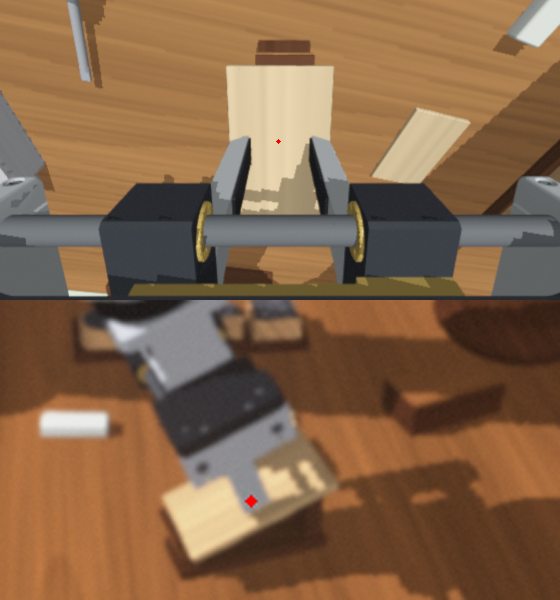

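The side view confirms the board pose, with predicted and seen corners within 1 px. In both pictures the fingers end on top of the board, although the TCP is 8 mm below its centre. The wrist-view geometry puts the real fingertips about 12 mm behind the TCP, not 8 mm ahead. I'll measure this with a guarded touch on bare bench.

```bash
python3 - <<'E'
from fit import *
s=np.load('poses.npy')[1]
T=R.from_rotvec(current_tcp_rot()).as_matrix(); move_straight(np.array(current_tcp_pos())-.06*T[:,2],velocity=.15)
a=down(np.pi-.5)
move_to([.40,-.25,.05],a); f0=np.array(current_ft_force())
hit=move_straight([.40,-.25,-.02],velocity=.03,guard=4)
print(hit,current_tcp_pos(),np.array(current_ft_force())-f0)
move_straight([.40,-.25,.06],velocity=.15); print(current_clock(),current_q().round(2) if hasattr(current_q(),'round') else current_q())
E
```

```text
True [ 0.40003146 -0.25000266 -0.014042  ] [-0.87569121 -0.3640133   8.20542081]
16.3167 [ 0.19  0.35  0.35  2.11 -0.18  0.72  1.73]
```

The fingertips are 13.5–14 mm behind the reported TCP. With that offset, I'll grasp again with the tips 8 mm below the board's centre.

```bash
echo 'TIP=.0138  # fingertips lie this far BEHIND the TCP (measured)' >> h.py; python3 - <<'E'
from fit import *
s=np.load('poses.npy')[1]; tl=.359
Rg=R.from_euler('z',s[2])*R.from_euler('y',-tl)*R.from_euler('z',np.pi)*R.from_rotvec([np.pi,0,0])
n=-Rg.as_matrix()[:,2]; g=s[[0,1,3]]-(TIP+.008)*n
gripper_to(1.0)
move_to(g+.05*n,Rg.as_rotvec()); f0=np.array(current_ft_force())
hit=move_straight(g,velocity=.06,guard=8)
print('hit',hit,(np.array(current_tcp_pos())-g)@n)
if not hit:
  gripper_to(.4); print('open',current_opening(),current_gripper_force(),np.array(current_ft_force())-f0,current_clock())
  if current_opening()>.6:
    move_straight(g+.09*n,velocity=.12); print(current_opening(),current_gripper_force(),current_clock())
E
```

```text
hit False 0.0002602832347694858
open 0.6976877349787406 29.99928206205368 [-2.36464221  1.77051553  1.32125159] 19.85
0.6947421878914429 29.998937845230103 20.75
```

```bash
cat >> h.py <<'E'
def tray(): return np.load('poses.npy')[0]
def tw(x,y,ztip):  # tray-frame fingertip position (mm) -> world TCP
    t=tray(); v=R.from_euler('z',t[2]).apply([x/1e3,y/1e3,0])+[t[0],t[1],0]; v[2]=ztip/1e3-TIP; return v
F=lambda: np.array(current_ft_force())
E
python3 - <<'E'
from h import *
y=tray()[2]; a=down(np.pi+y)
p=tw(-8,-21,39)
up=np.array([0,0,1.])
move_to(p+.10*up,a); print(np.round(current_q(),2),current_opening())
move_straight(p+.006*up,velocity=.12); sleep(.2); f0=F()
hit=move_straight(p-.003*up,velocity=.02,guard=3)
print(hit,(np.array(current_tcp_pos())-p)*1e3,F()-f0,current_clock())
gripper_to(.765); print(current_opening(),F()-f0)
move_straight(p+.09*up,velocity=.15); print(current_clock())
# step back and look
b=tw(0,0,170); move_to(b+R.from_rotvec(a).apply([-.07,0,0]),a)
snap('wrist','w3'); im=cv2.imread('pics/w3.png'); cv2.imwrite('pics/w3b.png',cv2.resize(im[60:260,140:420],(800,571),interpolation=cv2.INTER_CUBIC)); print(current_clock())
E
```

```text
[-0.41  0.39 -0.13  1.82  0.06  0.93  0.83] 0.694388107377321
True [ 0.00350468  0.0032369  -1.87100445] [-0.78049881 -0.38569168  5.19414711] 24.2583
0.7687614233950029 [ 0.23469394 -0.26763537  0.34701594]
25.375
25.875
```

View pics/w3b.png

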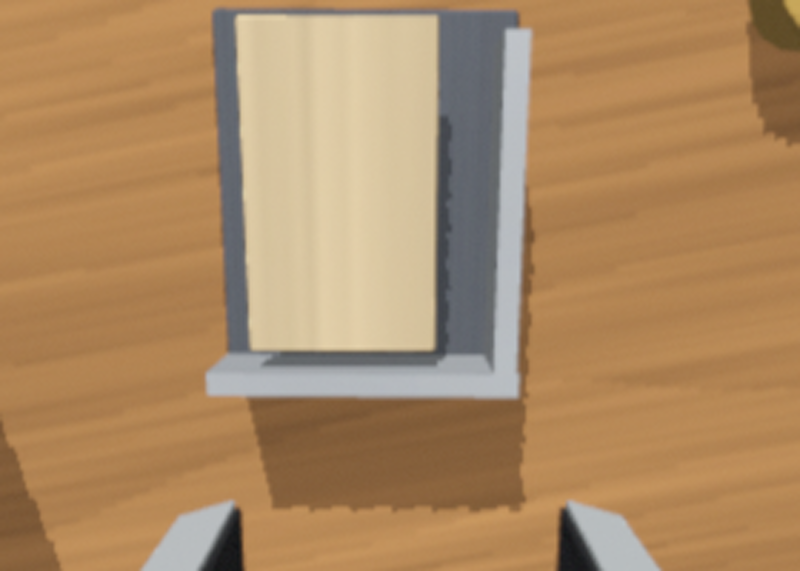

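The picture shows the separator flat and square, about 20 mm short of the side fence and 8 mm short of the end fence. I'll check the tray fit against the fence corners, at crop px (495,372) and (505,30). Then I'll push +y with two fingers, then +x.

```bash
python3 - <<'E'
from quad import *
t=tray(); c=load('w3')
d=np.array([[495,372],[505,30]])/ (800/280)-.4+[140,60]
print('fence seen',d.round(1).tolist(),'pred',proj(c,pose(t[:3],np.array([[.055,.033,.057],[-.057,.033,.057]]))).round(1).tolist())
up=np.array([0,0,1.]); ty=t[2]
a=down(np.pi/2+ty); gripper_to(.53)
p=tw(-4,-70,46.3); move_to(p+.06*up,a); print(np.round(current_q(),2)); move_straight(p,velocity=.12); sleep(.2); f0=F()
hit=move_straight(tw(-4,-37.5,46.3),velocity=.022,guard=3)
loc=lambda: R.from_euler('z',-ty).apply(np.array(current_tcp_pos())-[t[0],t[1],0])*1e3
print('y push',hit,loc(),R.from_euler('z',-ty).apply(F()-f0),current_clock())
q=np.array(current_tcp_pos()); e=R.from_euler('z',ty).apply([0,-.012,0]); move_straight(q+e,velocity=.1); move_straight(q+e+.05*up,velocity=.15)
a=down(np.pi+ty)
p=tw(-80,2,46.3); move_to(p+.05*up,a); gripper_to(.3); move_straight(p,velocity=.12); sleep(.2); f0=F()
hit=move_straight(tw(-59.5,2,46.3),velocity=.022,guard=3)
print('x push',hit,loc(),R.from_euler('z',-ty).apply(F()-f0),current_clock())
q=np.array(current_tcp_pos()); e=R.from_euler('z',ty).apply([-.012,0,0]); move_straight(q+e,velocity=.1); move_straight(q+e+.09*up,velocity=.15)
b=tw(0,0,170); move_to(b+R.from_rotvec(a).apply([-.07,0,0]),a)
c=snap('wrist','w4'); qd=quad(c,(260,130)); print(qd.round(1).tolist())
print('home pred',proj(c,pose(t[:3],box(0,0,.11,.066,.05))).round(1).tolist(),current_clock())
im=cv2.imread('pics/w4.png'); cv2.imwrite('pics/w4b.png',cv2.resize(im[60:260,140:420],(800,571),interpolation=cv2.INTER_CUBIC))
E
```

```text
fence seen [[312.8, 189.8], [316.4, 70.1]] pred [[312.8, 191.5], [316.5, 70.1]]
[-0.61  0.4   0.2   1.91 -0.1   0.84 -0.53]
y push True [ -4.32796367 -43.0253198   32.13065996] [ 0.91107471 -0.00998852  1.39794047] 29.725
x push True [-64.70215547   1.86233005  32.14020783] [-1.7116405   0.01509023  0.89214041] 33.6583
[[314.70001220703125, 73.5], [310.8999938964844, 189.5], [247.60000610351562, 189.5], [244.3000030517578, 73.5]]
home pred [[244.5, 74.3], [247.7, 190.4], [312.0, 190.5], [315.5, 74.4]] 35.375
```

View pics/w4b.png

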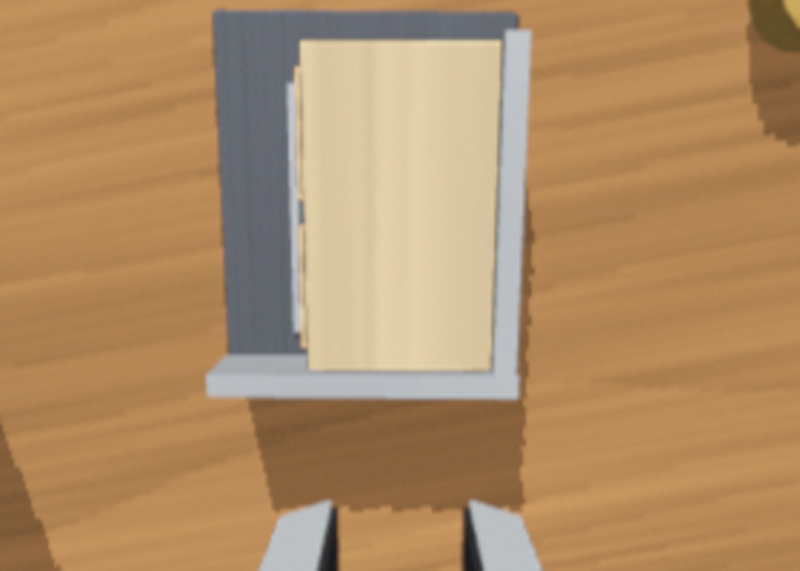

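The separator is home against both fences and the tray hasn't moved. The push contacts and the image put the tray about 1 mm lower in x and y than my fit, so I'll apply that and place the blocks.

```bash
python3 - <<'E'
from h import *
P=np.load('poses.npy'); P[0][:2]+=R.from_euler('z',P[0][2]).apply([-.0012,-.001,0])[:2]; np.save('poses.npy',P)
up=np.array([0,0,1.]); ty=P[0][2]
for b,x in((P[2],-26),(P[3],26)):
    g=np.array([b[0],b[1],.0145-TIP]); gripper_to(1.0)
    move_to(g+.07*up,down(np.pi+.015)); sleep(.1)
    if move_straight(g,velocity=.08,guard=8): print('hit on descent',current_tcp_pos()); break
    gripper_to(.3); o=current_opening(); print('grip',o,current_gripper_force(),current_clock())
    if not .44<o<.50: print('bad grip'); break
    move_straight(g+.09*up,velocity=.15)
    p=tw(x,-14,60.5); move_to(p+.05*up,down(np.pi+ty)); move_straight(p+.005*up,velocity=.1); sleep(.15); f0=F()
    hit=move_straight(p-.003*up,velocity=.02,guard=3); print('place',hit,current_tcp_pos()[2]-p[2],F()-f0,current_opening())
    gripper_to(.62); move_straight(p+.08*up,velocity=.15); print(current_clock())
bk=tw(0,0,170); a=down(np.pi+ty); move_to(bk+R.from_rotvec(a).apply([-.07,0,0]),a)
snap('wrist','w5'); im=cv2.imread('pics/w5.png'); cv2.imwrite('pics/w5b.png',cv2.resize(im[60:260,140:420],(800,571),interpolation=cv2.INTER_CUBIC)); print(current_clock())
c=load('w5')
for x in(-26,26):
    v=tw(x,-14,0)[:2]; q=np.array([[i*.022,j*.022,0] for i,j in((-1,-1),(1,-1),(1,1),(-1,1))]); w=R.from_euler('z',ty).apply(q)+[*v,.074]
    print(x,((proj(c,w)-[140,60]+.4)*800/280).round(0).tolist())
E
```

```text
grip 0.4663087179285214 29.98677134513855 39.5167
place True -0.00039557277491879955 [ 1.50153925 -0.51316058  2.82115986] 0.46707698580611035
43.525
grip 0.46823053308759444 30.000080466270447 47.3333
place True -0.0003127488283872909 [-0.15706579 -0.51356181  3.44042166] 0.46287781433547975
51.3417
51.725
-26 [[281.0, 51.0], [286.0, 202.0], [426.0, 202.0], [427.0, 51.0]]
26 [[287.0, 229.0], [291.0, 365.0], [425.0, 365.0], [426.0, 229.0]]
```

View pics/w5b.png

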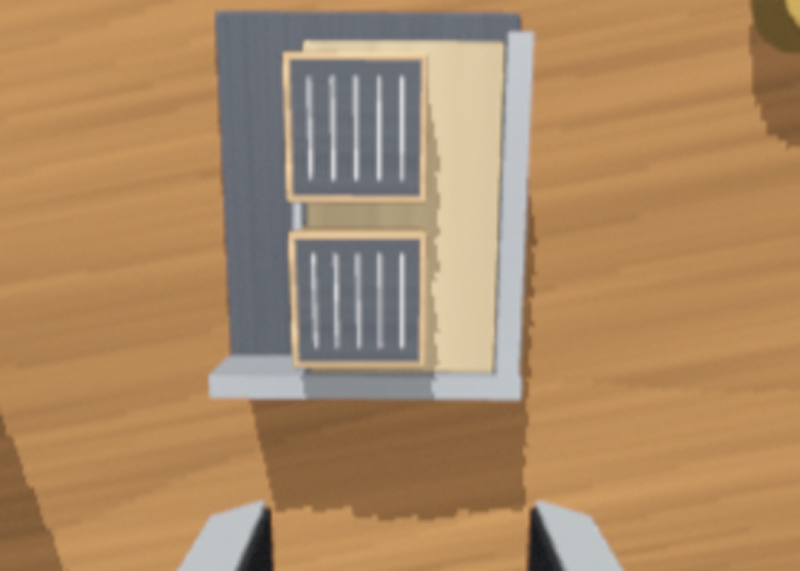

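The picture shows both blocks square and face up, within about 1 mm of the predicted outlines: (283–427, 52–202) and (289–427, 231–367). The separator is still against both fences. Handing in.

```bash
python3 -c "
from bench import *
print(job_done(),current_clock())"
```

```text
the job is handed in; nothing more can be done
the job is handed in; nothing more can be done
```

The job is handed in at about 52 s of the 72 s allowed: in the last picture the separator lies home against both fences and both square blocks stand face up on it within about 1 mm of their aimed positions, with no verdict returned.

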